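Cull the short pin and view it under a hand loupe

TASK

One of the five flanged pins in the steel tray was made too short: lift it out, leaving the other pins and the vial standing where they are, and stand it upright in the middle of the round stage of the viewing stand. Then take the loupe from its rest and hold it in the gripper, level and with the lens centred above that pin, the middle of the lens at the height shown by the pointer on the stand's post (do not shift the pointer). Finish while still holding the loupe there, still and touching nothing but the gripper.

Things in the scene. Friction and masses are not known exactly. Their poses are not given: they have to be found in the camera images.
- tray: Shallow grey steel tray, 193 x 253 mm (its x, y), rim 18 mm high, to the right; its floor is 2 mm above the worktop. Origin at the middle of its underside, z up. Fixed. Five pins and a vial stand in it in two rows of three (rows 80 mm apart along its x, places 75 mm apart along its y, each up to 6 mm off); which stands where varies.
- pin_short: The short pin: steel, a round flange 28 mm across and 7 mm thick at the foot, and above it a plain round shank 18 mm across; 34 mm tall in all (the good ones are 50 mm). 60 g. Loose. Origin at the centre of its underside, z up along the shank.
- pin_a: A good pin: as the short one but 50 mm tall. Origin at the centre of its underside. Leave it standing in its place in the tray.
- pin_b: A good pin: as the short one but 50 mm tall. Origin at the centre of its underside. Leave it standing in its place in the tray.
- pin_c: A good pin: as the short one but 50 mm tall. Origin at the centre of its underside. Leave it standing in its place in the tray.
- pin_d: A good pin: as the short one but 50 mm tall. Origin at the centre of its underside. Leave it standing in its place in the tray.
- vial: Bystander: a capped sample vial 27 mm across and 52 mm tall, standing in the tray among the pins. Origin at the centre of its underside. Leave it standing in its place.
- stand: Viewing stand, fixed: grey base plate 190 x 100 x 10 mm with a round aluminium stage 64 mm across, its flat top 22 mm above the worktop, and a steel post 12 mm thick, 175 mm tall, 110 mm from the stage's middle on the stand's +x side (away from the robot, within 0.35 rad). Origin on the worktop under the stage's middle, x towards the post, z up.
- stage_top (a point): Middle of the flat top of the round stage, 22 mm above the worktop.
- pointer_tip (a point): Tip of a flat steel pointer on a black collar (24 mm across, 16 tall) that slides on the post with 6 N of friction; it reaches towards the stage, its tip 70 mm from the vertical through the stage's middle. Its height (100 to 140 mm) is that wanted of the lens middle. To set the pin down, close the fingers along the stand's y, so that the gripper's body clears pointer and post.
- microscope: Bystander: a stereo microscope, fixed, on the left of the worktop, about 0.4 m tall, spanning x 0.29 to 0.62 m and y 0.49 to 0.71 m; its eyepieces lean out towards the robot. The gripper starts in front of it: draw the gripper back to the right (towards smaller y) before swinging out over the worktop, or it will strike the microscope. Origin under its middle.
- rest: Loupe rest, fixed: white base 125 x 62 x 8 mm, two grey notched saddles 92 mm apart along its x, 12 mm thick, 50 mm wide, notch floor 34 mm and cheeks 43 mm above the worktop. Between them 80 mm of the handle are free, 26 mm above the base. Origin at the middle of its underside, x along the handle towards the lens.
- loupe: Hand loupe, 120 g, loose, lying level in the two notches of its rest: black square handle 120 x 18 x 18 mm, then a round aluminium-framed lens 62 mm across and 12 mm thick. Origin at the middle of the handle's underside, x along the handle towards the lens, z up (the lens axis). Lift it straight up out of the notches (9 mm deep).
- loupe_grip (a point): Place to grip the loupe, near its centre of mass: on the handle's centre line, 10 mm from the middle of the handle towards the lens, 9 mm above its underside. The handle is 18 mm wide here (along the loupe's y).
- lens_center (a point): Middle of the lens, on the handle's line, 100 mm from the middle of the handle and 9 mm above the handle's underside; it lies 90 mm from loupe_grip.

How it is judged:
On the way, in this order (a step that is already met when the one before it is completed fails the run):
1. the short pin stands upright in the middle of the stage, let go (horizontal distance between pin_short and stage_top below 0.014 m and z of pin_short in the frame of stage_top between -0.004 and 0.004 m and angle between pin_short's own z axis and vertical below 0.1 rad and contact force between the fingers and pin_short below 0.1 N and linear speed of pin_short below 0.03 m/s), for 0.2 s.
2. the loupe is lifted clear of its rest in the gripper (z of loupe in the frame of rest above 0.05 m and contact force between the fingers and loupe above 1 N and contact force between loupe and rest below 0.1 N), for 0.2 s.
At the end, for the whole second after the job is handed in: Short pin upright on the stage within 14 mm of its middle; loupe held still in the gripper, lens centre within 12 mm of the pin's axis and 6 mm of the pointer's height, level within 0.1 rad, touching neither stand, rest nor pin; good pins and vial upright in their places (horizontal distance between pin_short and stage_top below 0.014 m and z of pin_short in the frame of stage_top between -0.004 and 0.004 m and angle between each of pin_short, loupe's own z axis and vertical below 0.1 rad and horizontal distance between lens_center and pin_short below 0.012 m and z of lens_center in the frame of pointer_tip between -0.006 and 0.006 m and linear speed of loupe below 0.02 m/s and angular speed of loupe below 0.2 rad/s and contact force between the fingers and loupe above 1 N and contact force between loupe and stand below 0.1 N and contact force between loupe and rest below 0.1 N and contact force between loupe and pin_short below 0.1 N and angle between each of pin_a, pin_b, pin_c, pin_d, vial's own z axis and vertical below 0.15 rad and distance of each of pin_a, pin_b, pin_c, pin_d, vial from where it was at the start of the episode below 0.02 m); the arm keeps its last pose, push and grip.
It fails at once if a good pin or the vial is moved more than 20 mm or tipped over (distance of any of pin_a, pin_b, pin_c, pin_d, vial from where it was at the start of the episode above 0.02 m or angle between any of pin_a, pin_b, pin_c, pin_d, vial's own z axis and vertical above 0.5 rad).
It fails at once if the pointer is shifted by more than 4 mm (distance of pointer_tip from where it was at the start of the episode above 0.004 m).
It also fails if it takes over 64 s, if anything falls off the work surface, if the arm or the gripper's body presses on something with over 40 N, if the wrist force passes 120 N, or if a joint passes its speed limit or range.

ROBOT

A 6-joint arm with a two-finger parallel gripper is mounted at the origin on a cart in front of the work surface, level with it; the furniture and walls round the work are solid. World frame = base frame: x ahead of the robot, y to its left, z up, the work surface at z = 0. Lengths are in m, angles in rad, forces in N, time in s.
With the tool pointing down it reaches from about 0.325 to 0.775 m from the base axis. Payload 5.5 kg.
Tool frame: the origin (TCP) lies on the centre line of the jaws, within the pads' length; the fingertips stand 8 mm ahead of it and the grasp point (between the pads) lies 11 mm behind it; z points along the fingers, y is the line along which they close (so a half turn about z gives the same grasp; the last joint's range is limited). The gripper opens to 88 mm and grips with 3 to 60 N. Pads are 20 mm wide; open, the fingers measure 115 mm over their backs; the gripper's body (75 mm by 178 mm) begins 61 mm behind the grasp point.
Start: joints at [-1.189, 0.091, 1.231, -0, 1.82, -0.057], TCP at [0.255, -0.543, 0.231] pointing down, gripper open.
Joint ranges: [-2.87, 2.87], [-0.86, 2.18], [0.17, 2.46], [-1.51, 4.65], [0.06, 2.69], [-2.65, 2.65]. Speed limits (rad/s): [2.57, 2.57, 3.01, 3.14, 3.14, 3.14].

INTERFACE

Orientations are given as a 3x3 rotation matrix whose columns are the frame's x, y, z axes.
In Python, from plant import r, viewer, ticket gives the robot as it stands.
- The arm moves only by the tool creep_tool, called after ">>>" as a command line: name --argument value ..., lists and objects as JSON in quotes. Schema: {"type":"object","properties":{"steps":{"type":"array","items":{"type":"object","properties":{"rot":{"type":"array","items":{"type":"number"},"minItems":3,"maxItems":3},"d":{"type":"array","items":{"type":"number"},"minItems":3,"maxItems":3},"finger_gap":{"type":"number"}},"additionalProperties":false,"required":["finger_gap"]},"minItems":1,"maxItems":8},"only":{"type":"string"},"quiet":{"type":"boolean"},"lines":{"type":"string"}},"required":["steps"],"additionalProperties":false}. steps is a list of rows, 1 to 8 of them, each an object with the fields rot (a list: a rotation vector rx, ry, rz in rad), d (a list: dx, dy, dz in m), finger_gap (the finger opening in m); a field left out counts as zero (the opening has to be given); each row shifts and turns the commanded pose from where the row before left it, along the tool's axes as they then stand; what a row does not reach is not made up. A row lasts 1/8 s, in which the tool goes at most 0.0625 m and 0.188 rad, less where a joint would pass 70% of its speed; a pose out of reach is approached as far as the arm can. The fingers move at their own pace and stop on an object; the grip force is fixed at half the most. Time passes only in rows, so rows that do not move let the fingers close. The tool returns the time, the measured TCP pose, the force, the opening and the grip force at its end. only (a regular expression) keeps the lines of the reply that match it, lines (a string "A,B") keeps lines A to B, and quiet returns only ok. Input that does not fit is refused with a message, and nothing moves.
- r.observe(): the state, without advancing time (a new reading comes with each control period).
- viewer.get_image(name): name is "scene" or "top"; returns a dict with "image" (480x640x3 uint8, red, green, blue), "z_map" (480x640 float32, m along the optical axis (not along the pixel's ray), 0 where there is no reading), "fx", "fy", "cx", "cy" (pixels), "rvec" (rotation vector, rad) and "tvec" (3), from world to camera coordinates, as OpenCV has them. Camera axes: x right, y down, z forward; pixel columns grow to the right and rows downward; lengths in m; the calibration is good to about 2 mm. A picture is of the moment at which its call begins.
- ticket.close_job(): hands the job in; it is judged then, once.
The state is a dict: "time_s": time; "qpos": joint angles; "qvel": joint speeds; "joint_efforts": joint torques, N m; "ee_pos": TCP position; "orientation": TCP orientation; "wrist_force": force on the tool from outside, world axes, zero at the start; "wrist_torque": the same for the moment, N m; "finger_gap": finger opening in m; "grasp_force": force on a finger pad.
Only numpy, scipy, OpenCV 4.12 (cv2) and the standard library are available. Lean on these libraries where they do the work, as an engineer would, in place of code of your own. Each camera call takes 0.05 s, during which the arm holds its last target. There are 200 camera calls.

## Working session

There is one attempt and no reset: what is moved stays moved. The work goes in short steps, Python scripts to look and compute and a tool call to move; the robot and the scene stay as the last step left them, time stands still between calls to the robot, and variables do not carry over. Pictures are saved under pics/ and viewed, at most 10 in all, crops included, and the job is handed in when it is done.

```bash
ls; mkdir -p pics
```

Create h.py:
```python
import numpy as np, cv2
from plant import r, viewer, ticket
def cloud(d):
    z=d["z_map"];v,u=np.indices(z.shape)
    c=np.stack([(u-d["cx"])/d["fx"]*z,(v-d["cy"])/d["fy"]*z,z],-1)
    R=cv2.Rodrigues(np.array(d["rvec"],float))[0]
    w=(c-np.array(d["tvec"]).reshape(3))@R
    w[z==0]=np.nan
    return w
```

Run:
```python
from h import *
for n in("scene","top"):
    d=viewer.get_image(n);cv2.imwrite(f"pics/{n}0.png",d["image"][:,:,::-1])
    w=cloud(d);np.save(n+"0.npy",w);np.save(n+"img.npy",d["image"])
    print(n,d["fx"],d["cx"],d["cy"],d["rvec"],d["tvec"],np.isfinite(w[...,0]).mean(), -cv2.Rodrigues(np.array(d["rvec"]))[0].T@np.array(d["tvec"]).ravel())
o=r.observe();print(o["time_s"],o["ee_pos"],np.round(o["orientation"],3))
```

```text
pics
scene 549.0925476301405 318.8042717843462 232.23501529064 [ 1.03891525 -2.1823628   1.25837355] [0.4447155  0.24069564 1.2493857 ] 0.9259016927083333 [-0.44737398  0.95947329  0.83422924]
top 510.4325458392838 322.7690421892043 239.68247948859195 [ 2.15016169 -2.0955724   0.16475651] [0.13609955 0.57327037 1.62257276] 0.9960579427083334 [0.28251867 0.11739215 1.69891337]
0.1 [ 0.25482045 -0.54292723  0.22962125] [[ 0.905  0.425 -0.001]
 [ 0.425 -0.905  0.002]
 [ 0.    -0.002 -1.   ]]
```

View pics/top0.png

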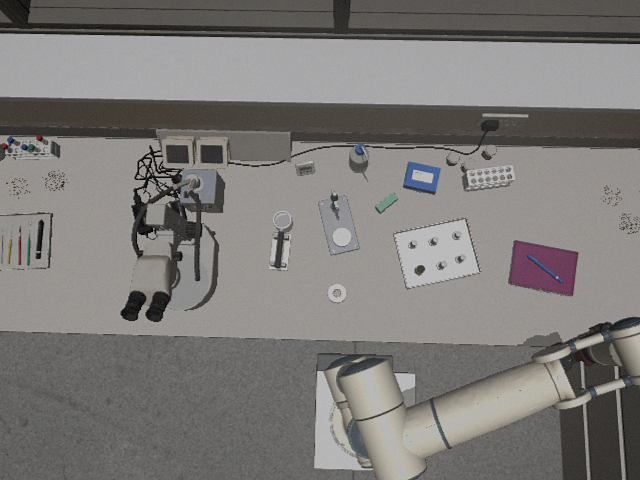

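View pics/scene0.png

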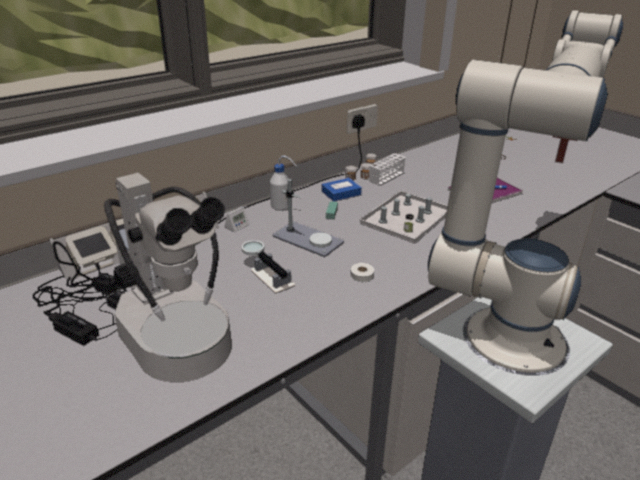

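The pictures show the tray at about (437,253) in the top view, the stand with its stage at (342,237), and the loupe with its lens at (282,219). The microscope is far left, around (170,250). The gripper is actually at the far right (TCP y = -0.54), nowhere near the microscope, so drawing it back to the right isn't needed. I'll measure now.

Run:
```python
from h import *
w=np.load("top0.npy");img=np.load("topimg.npy")
print("table z", np.nanmedian(w[290:310,330:420,2]) , "pix mm", 1.7/510)
# tall things
def blobs(mask,tag,w,amin=6):
    n,l,s,c=cv2.connectedComponentsWithStats(mask.astype(np.uint8),connectivity=8)
    for i in range(1,n):
        if s[i,4]>=amin:
            p=w[l==i]; print(tag,s[i,4],np.round(c[i],1),np.round(p.mean(0),4),"zmax",np.round(np.percentile(p[:,2],[5,50,95]),4))
roi=np.zeros(w.shape[:2],bool);roi[218:290,393:482]=1
blobs(roi&(w[...,2]>.024),"top-tray",w)
roi[:]=0;roi[190:260,315:362]=1
blobs(roi&(w[...,2]>.017),"top-stage",w); blobs(roi&(w[...,2]>.07),"top-post",w)
blobs(roi&(w[...,2]>.006),"top-standall",w)
roi[:]=0;roi[205:275,262:298]=1
blobs(roi&(w[...,2]>.03),"top-loupe",w)
ws=np.load("scene0.npy")
m=(ws[...,2]>.024)&(ws[...,2]<.1)&(ws[...,0]>.3)&(ws[...,0]<.62)&(ws[...,1]<-.05)&(ws[...,1]>-.4)
blobs(m,"sc-tray",ws)
big=lambda im,a,b,c,d,s: cv2.resize(im[c:d,a:b,::-1],None,fx=s,fy=s,interpolation=cv2.INTER_CUBIC)
A=big(img,262,482,190,290,3.6)
B=big(np.load("scene0.npy".replace("0.npy","img.npy")),235,455,150,290,3.6)[:350]
B=big(np.load("sceneimg.npy"),235,455,150,240,2.2)
B=cv2.resize(B,(792,324));cv2.imwrite("pics/c1.png",np.vstack([A,B])[:600]) if A.shape[0]+324<=600 else cv2.imwrite("pics/c1.png",np.vstack([A,B[:240]]))
```

```text
table z 0.00022311469156832458 pix mm 0.003333333333333333
top-tray 27 [457.6 233.9] [ 0.6027 -0.2939  0.0336] zmax [0.0248 0.0348 0.0388]
top-tray 32 [434.2 239.8] [ 0.5789 -0.2138  0.0467] zmax [0.0291 0.049  0.0571]
top-tray 31 [413.3 242.7] [ 0.5671 -0.1454  0.0479] zmax [0.0276 0.0495 0.0581]
top-tray 34 [461.4 257.3] [ 0.5231 -0.3015  0.0462] zmax [0.032  0.0489 0.0543]
top-tray 34 [442.4 263.9] [ 0.4997 -0.2395  0.0472] zmax [0.0285 0.0506 0.0559]
top-tray 59 [419.7 268.7] [ 0.4822 -0.1658  0.0494] zmax [0.0265 0.0525 0.0595]
top-stage 111 [333.8 199.7] [0.6868 0.1178 0.1211] zmax [0.0195 0.1356 0.1758]
top-stage 250 [341.1 236.6] [0.5864 0.0905 0.023 ] zmax [0.0179 0.023  0.0283]
top-post 91 [334.1 198.3] [0.6866 0.117  0.1409] zmax [0.1197 0.1382 0.176 ]
top-standall 1478 [337.9 224.2] [0.6286 0.102  0.0217] zmax [0.0069 0.0127 0.1309]
top-loupe 567 [280.2 234.9] [0.5833 0.2915 0.0474] zmax [0.0376 0.0478 0.0563]
sc-tray 28 [407.5 196.2] [ 0.6008 -0.2938  0.0318] zmax [0.0255 0.0325 0.0372]
sc-tray 56 [395.9 203.6] [ 0.5757 -0.2119  0.0409] zmax [0.0263 0.042  0.0537]
sc-tray 53 [427.8 202.4] [ 0.5202 -0.2994  0.0401] zmax [0.0256 0.0394 0.0533]
sc-tray 55 [383.1 211.4] [ 0.5645 -0.1435  0.0407] zmax [0.0268 0.0405 0.0526]
sc-tray 60 [420.5 210.8] [ 0.4966 -0.2379  0.0399] zmax [0.0249 0.0396 0.0532]
sc-tray 47 [408.8 216.6] [ 0.4798 -0.1649  0.052 ] zmax [0.0465 0.052  0.0567]
sc-tray 30 [407.6 223.9] [ 0.4813 -0.165   0.0261] zmax [0.0246 0.0258 0.028 ]
```

View pics/c1.png

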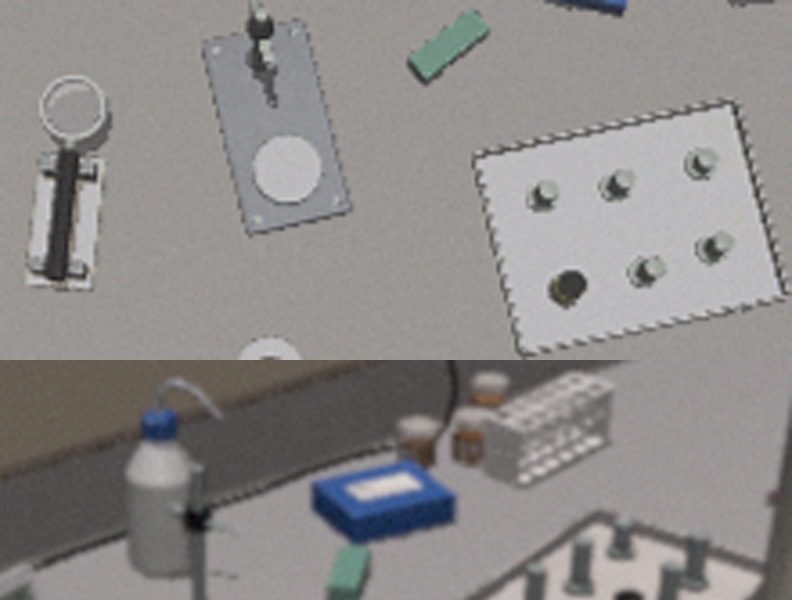

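Create m.py:
```python
from h import *
w=np.load("top0.npy");img=np.load("topimg.npy");ws=np.load("scene0.npy")
for n,a in(("top",w),("sc",ws)):
    d=np.hypot(a[...,0]-.602,a[...,1]+.294)
    p=a[(d<.02)&(a[...,2]>.031)];print(n,"short top",len(p),p.mean(0).round(4),((p.max(0)+p.min(0))/2).round(4))
# rays at plane
D={n:viewer.get_image(n) for n in("top","scene")}
def ray(n,uv,z):
    d=D[n];K=np.array([[d["fx"],0,d["cx"]],[0,d["fy"],d["cy"]],[0,0,1]]);R=cv2.Rodrigues(np.array(d["rvec"]))[0]
    c=-R.T@np.array(d["tvec"]).ravel();v=R.T@np.linalg.inv(K)@np.array([*uv,1.]);return c+v*(z-c[2])/v[2]
hsv=cv2.cvtColor(img,cv2.COLOR_RGB2HSV)
g=cv2.cvtColor(img,cv2.COLOR_RGB2GRAY)
def biggest(m,x0,x1,y0,y1):
    k=np.zeros_like(g);k[y0:y1,x0:x1]=m[y0:y1,x0:x1].astype(np.uint8)*255
    c,_=cv2.findContours(k,cv2.RETR_EXTERNAL,cv2.CHAIN_APPROX_NONE);return max(c,key=cv2.contourArea)
c=biggest(g>185,325,360,222,252);e=cv2.fitEllipse(c);print("stage ell",np.round(e[0],1),np.round(e[1],1),ray("top",e[0],.022).round(4))
stage=ray("top",e[0],.022)
m=(w[...,2]>.005)&(w[...,2]<.04);c=biggest(m,312,365,192,260);b=cv2.minAreaRect(c)
q=np.array([ray("top",p,.01)[:2] for p in cv2.boxPoints(b)]);E=q-np.roll(q,1,0);L=np.linalg.norm(E,axis=1)
k=L.argmax();print("base",q.round(4).tolist(),L.round(3),"centre",q.mean(0).round(4),"yaw",np.degrees(np.arctan(E[k,1]/E[k,0])))
yaw=np.arctan(E[k,1]/E[k,0]);ux=np.array([np.cos(yaw),np.sin(yaw)])
for n,a in(("top",w),("sc",ws)):
    rel=a[...,:2]-stage[:2];s=rel@ux;t=rel@np.array([-ux[1],ux[0]])
    mm=(s>.06)&(s<.135)&(abs(t)<.02)&(a[...,2]>.05)
    o=np.argsort(s[mm]);print(n);print(np.c_[s[mm],t[mm],a[mm][:,2]][o][:45:2].round(3).tolist())
dark=(g<75)&(w[...,2]>.03)
c=biggest(dark,262,298,225,275);b=cv2.minAreaRect(c);q=np.array([ray("top",p,.052)[:2] for p in cv2.boxPoints(b)]);E=q-np.roll(q,1,0);L=np.linalg.norm(E,axis=1)
k=L.argmax();print("handle",q.mean(0).round(4),L.round(4),"yaw",np.degrees(np.arctan(E[k,1]/E[k,0])))
k2=(w[...,2]>.03);k2[226:]=0;c=biggest(k2,262,298,200,240);print("lens px box",cv2.boundingRect(c))
a=ws;mm=(a[...,0]>.5)&(a[...,0]<.75)&(abs(a[...,1]-.29)<.06)&(a[...,2]>.036)
gs=cv2.cvtColor(np.load("sceneimg.npy"),cv2.COLOR_RGB2GRAY)
for n,a,gg in(("top",w,g),("sc",ws,gs)):
    mm=(a[...,0]>.44)&(a[...,0]<.72)&(abs(a[...,1]-.29)<.06)&(a[...,2]>.046)&(a[...,2]<.06)&(gg<80)
    p=a[mm];print(n,"handle top",len(p),p.mean(0).round(4));vx,vy,x0,y0=cv2.fitLine(p[:,:2].astype(np.float32),cv2.DIST_HUBER,0,.01,.01).ravel()
    s=(p[:,:2]-[x0,y0])@[vx,vy];print(" line",np.degrees(np.arctan(vy/vx)),x0,y0,np.percentile(s,[1,99]).round(4))
    mm=(a[...,0]>.6)&(a[...,0]<.72)&(abs(a[...,1]-.29)<.06)&(a[...,2]>.034)&(a[...,2]<.06)&(gg>95)
    p=a[mm];(cx,cy),R=cv2.minEnclosingCircle(p[:,:2].astype(np.float32)); print(" lens",len(p),cx,cy,R,p.mean(0).round(4))
```

```bash
python3 m.py
```

```text
top short top 20 [ 0.6027 -0.2946  0.0359] [ 0.6023 -0.2949  0.0367]
sc short top 18 [ 0.6009 -0.2942  0.0345] [ 0.6018 -0.2952  0.0347]
stage ell [341.9 236.8] [16.3 16.5] [0.586  0.0879 0.022 ]
base [[0.7067, 0.185], [0.7388, 0.0765], [0.5467, 0.0236], [0.5156, 0.13]] [0.199 0.113 0.199 0.111] centre [0.6269 0.1038] yaw 15.418091365882008
top
[[0.076, -0.001, 0.14], [0.076, 0.002, 0.128], [0.078, 0.005, 0.136], [0.081, 0.001, 0.132], [0.083, -0.003, 0.135], [0.085, -0.0, 0.13], [0.086, -0.004, 0.135], [0.089, -0.001, 0.139], [0.092, 0.002, 0.131], [0.094, 0.001, 0.135], [0.095, -0.003, 0.128], [0.097, 0.0, 0.134], [0.1, -0.004, 0.147], [0.1, 0.003, 0.138], [0.102, 0.005, 0.12], [0.103, -0.001, 0.136], [0.104, -0.005, 0.143], [0.104, 0.008, 0.142], [0.104, 0.005, 0.137], [0.105, -0.008, 0.122], [0.105, -0.002, 0.14], [0.105, 0.002, 0.179], [0.106, 0.004, 0.064]]
sc
[[0.072, 0.0, 0.132], [0.076, 0.0, 0.134], [0.079, 0.005, 0.132], [0.083, -0.005, 0.13], [0.083, 0.004, 0.13], [0.086, -0.0, 0.134], [0.089, 0.006, 0.132], [0.092, 0.002, 0.133], [0.095, 0.003, 0.129], [0.098, 0.009, 0.128], [0.099, 0.002, 0.131], [0.1, 0.006, 0.129], [0.1, 0.01, 0.131], [0.1, -0.004, 0.134], [0.101, 0.0, 0.139], [0.101, -0.0, 0.136], [0.101, 0.004, 0.137], [0.102, 0.013, 0.128], [0.102, -0.006, 0.136], [0.102, 0.007, 0.151], [0.102, 0.007, 0.169], [0.102, 0.004, 0.075], [0.103, -0.007, 0.139]]
handle [0.5348 0.2938] [0.0194 0.1193 0.0197 0.1192] yaw -3.8272216387397275
lens px box (273, 211, 19, 15)
top handle top 162 [0.534  0.2943 0.052 ]
 line -3.6662745 0.53397226 0.29433757 [-0.0577  0.0586]
 lens 272 0.6331905126571655 0.2875839173793793 0.032247383147478104 [0.6345 0.2882 0.0459]
sc handle top 211 [0.5289 0.2975 0.0511]
 line -3.798142 0.5207851 0.2987563 [-0.0479  0.069 ]
 lens 277 0.6324049234390259 0.2859565317630768 0.035137537866830826 [0.6325 0.2904 0.0454]
```

Everything agrees with the given sizes: short pin at (0.602,-0.2945) with its top at z 0.036, stage at (0.586,0.088), stand yaw 15.4°. The pointer is at about z 0.132, and the loupe grip at (0.544,0.2936) with yaw -3.7°. I'll move straight to above the short pin.

Create go.py:
```python
import sys
from h import *
from scipy.spatial.transform import Rotation as Ro
x,y,z,a=map(float,sys.argv[1:]);a=np.radians(a)
o=r.observe();R=np.array(o["orientation"]);p=np.array(o["ee_pos"])
T=np.array([[np.cos(a),np.sin(a),0],[np.sin(a),-np.cos(a),0],[0,0,-1]])
print("t",o["time_s"],"pos",p.round(4),"gap",o["finger_gap"],"F",np.round(o["wrist_force"],1))
print("rot",Ro.from_matrix(R.T@T).as_rotvec().round(4),"d in current axes",(R.T@([x,y,z]-p)).round(4),"d in target axes",(T.T@([x,y,z]-p)).round(4))
```

```text
(no output)
```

>>> creep_tool --steps '[{"d":[0.052,-0.0097,0],"finger_gap":0.05},{"d":[0.052,-0.0097,0],"finger_gap":0.05},{"d":[0.052,-0.0097,0],"finger_gap":0.05},{"d":[0.052,-0.0097,0],"finger_gap":0.05},{"d":[0.052,-0.0097,0],"finger_gap":0.05},{"d":[0.052,-0.0097,0],"finger_gap":0.05},{"d":[0.052,-0.0097,0],"finger_gap":0.05},{"rot":[0,0,0.17],"d":[0.052,-0.0097,0],"finger_gap":0.05}]'

```text
time_s: 1.2
ee_pos: [0.5997, -0.295, 0.2304]
orientation: [[0.965, 0.262, -0.0], [0.262, -0.965, 0.0], [-0.0, -0.0, -1.0]]
wrist_force: [0.2, -0.5, 0.3]
finger_gap: 0.0501
grasp_force: 0.0
```

>>> creep_tool --steps '[{"finger_gap":0.05},{"finger_gap":0.05},{"finger_gap":0.05}]'

```text
time_s: 1.58
ee_pos: [0.5976, -0.2974, 0.2309]
orientation: [[0.964, 0.265, 0.0], [0.265, -0.964, -0.0], [-0.0, 0.0, -1.0]]
wrist_force: [-0.7, 0.2, -0.3]
finger_gap: 0.0501
grasp_force: 0.0
```

```bash
python3 go.py .602 -.2945 .1 15.4
```

```text
t 1.575 pos [ 0.5976 -0.2974  0.2309] gap 0.050078474621915066 F [-0.7  0.2 -0.3]
rot [ 0.0005  0.0001 -0.0008] d in current axes [ 0.0051 -0.0017  0.1309] d in target axes [ 0.005  -0.0016  0.1309]
```

>>> creep_tool --steps '[{"d":[0.005,-0.0017,0.03],"finger_gap":0.05},{"d":[0,0,0.05],"finger_gap":0.05},{"d":[0,0,0.05],"finger_gap":0.05},{"d":[0,0,0.02],"finger_gap":0.05},{"finger_gap":0.05},{"finger_gap":0.05}]' --quiet true

```text
ok
```

```bash
python3 go.py .602 -.2945 .02 15.4
```

Run:
```python
from h import *
for n in("top","scene"):
    d=viewer.get_image(n);w=cloud(d);cv2.imwrite(f"pics/{n}1.png",cv2.resize(d["image"][:,:,::-1][170:290,350:510],(800,600),interpolation=cv2.INTER_CUBIC))
```

```text
t 2.325 pos [ 0.6039 -0.2942  0.0838] gap 0.05020503795290626 F [-0.8 -0.1 -0.1]
rot [ 0.0031 -0.0031 -0.0004] d in current axes [-0.0021 -0.0004  0.0638] d in target axes [-0.0019 -0.0002  0.0638]
```

View pics/scene1.png

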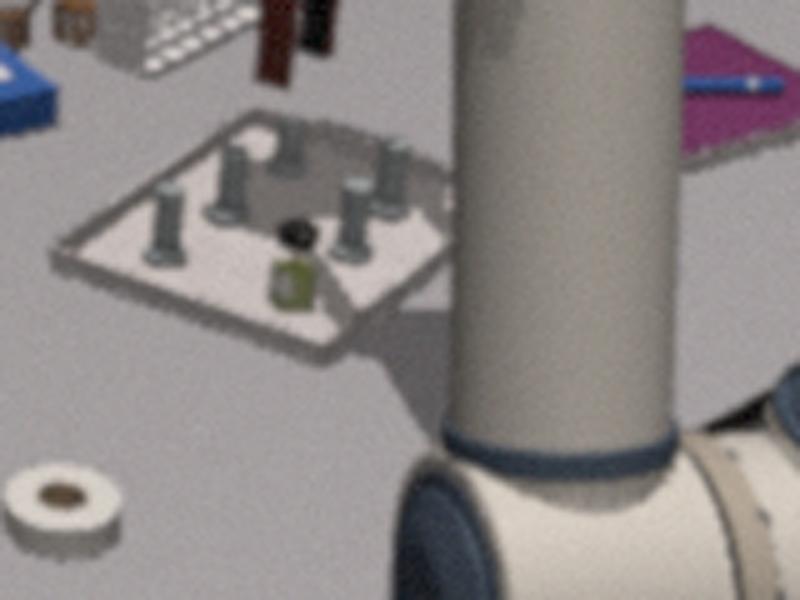

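The scene crop shows the two dark fingers at about pixels (405,178) and (414,174), on either side of and above the short pin at (408,197). All the others are standing. I'll go on down.

>>> creep_tool --steps '[{"d":[-0.001,0,0.03],"finger_gap":0.05},{"d":[0,0,0.02],"finger_gap":0.05},{"d":[0,0,0.01],"finger_gap":0.05},{"finger_gap":0.05},{"finger_gap":0.05},{"finger_gap":0.05}]'

```text
time_s: 3.18
ee_pos: [0.6025, -0.2938, 0.0219]
orientation: [[0.964, 0.266, 0.002], [0.266, -0.964, -0.001], [0.001, 0.001, -1.0]]
wrist_force: [0.0, 0.5, 0.3]
finger_gap: 0.0499
grasp_force: 0.0
```

```bash
python3 go.py .602 -.2945 .02 15.4
```

```text
t 3.175 pos [ 0.6025 -0.2938  0.0219] gap 0.04991796703502669 F [0.  0.5 0.3]
rot [ 0.0013 -0.0014  0.0001] d in current axes [-0.0007  0.0005  0.0019] d in target axes [-0.0007  0.0005  0.0019]
```

>>> creep_tool --steps '[{"d":[0,0,0.001],"finger_gap":0},{"finger_gap":0},{"finger_gap":0},{"finger_gap":0},{"finger_gap":0},{"finger_gap":0}]'

```text
time_s: 3.92
ee_pos: [0.602, -0.2935, 0.0197]
orientation: [[0.964, 0.266, 0.0], [0.266, -0.964, -0.0], [0.0, 0.0, -1.0]]
wrist_force: [0.0, -1.5, 1.4]
finger_gap: 0.0169
grasp_force: 30.0
```

>>> creep_tool --steps '[{"d":[0,0,-0.01],"finger_gap":0},{"d":[0,0,-0.03],"finger_gap":0},{"d":[0,0,-0.04],"finger_gap":0},{"d":[0,0,-0.05],"finger_gap":0},{"finger_gap":0},{"finger_gap":0}]'

```text
time_s: 4.68
ee_pos: [0.6019, -0.2934, 0.1498]
orientation: [[0.964, 0.266, 0.0], [0.266, -0.964, -0.0], [0.0, 0.0, -1.0]]
wrist_force: [0.8, 0.1, -1.1]
finger_gap: 0.0171
grasp_force: 30.0
```

>>> creep_tool --steps '[{"d":[0.006,-0.027,0],"finger_gap":0},{"d":[0.0115,-0.05,0],"finger_gap":0},{"d":[0.0115,-0.05,0],"finger_gap":0},{"d":[0.0115,-0.05,0],"finger_gap":0},{"d":[0.0115,-0.05,0],"finger_gap":0},{"d":[0.0115,-0.05,0],"finger_gap":0},{"d":[0.0115,-0.05,0],"finger_gap":0},{"d":[0.011,-0.045,0],"finger_gap":0}]'

```text
time_s: 5.68
ee_pos: [0.5848, 0.0898, 0.1473]
orientation: [[0.964, 0.266, -0.004], [0.266, -0.964, -0.0], [-0.004, -0.001, -1.0]]
wrist_force: [-0.1, 0.2, -0.4]
finger_gap: 0.0171
grasp_force: 30.0
```

>>> creep_tool --steps '[{"finger_gap":0},{"finger_gap":0},{"finger_gap":0}]'

```text
time_s: 6.05
ee_pos: [0.5859, 0.0867, 0.1488]
orientation: [[0.965, 0.264, -0.001], [0.264, -0.965, -0.0], [-0.001, 0.0, -1.0]]
wrist_force: [-0.3, -0.1, -0.5]
finger_gap: 0.0172
grasp_force: 30.0
```

```bash
python3 go.py .586 .088 .06 15.4
```

Run:
```python
from h import *
d=viewer.get_image("scene");w=cloud(d);cv2.imwrite("pics/s2.png",cv2.resize(d["image"][:,:,::-1][130:280,230:430],(800,600),interpolation=cv2.INTER_CUBIC))
```

```text
t 6.05 pos [0.5859 0.0867 0.1488] gap 0.01715076359096599 F [-0.3 -0.1 -0.5]
rot [ 0.0001  0.0014 -0.0016] d in current axes [ 0.0006 -0.0013  0.0888] d in target axes [ 0.0004 -0.0012  0.0888]
```

View pics/s2.png

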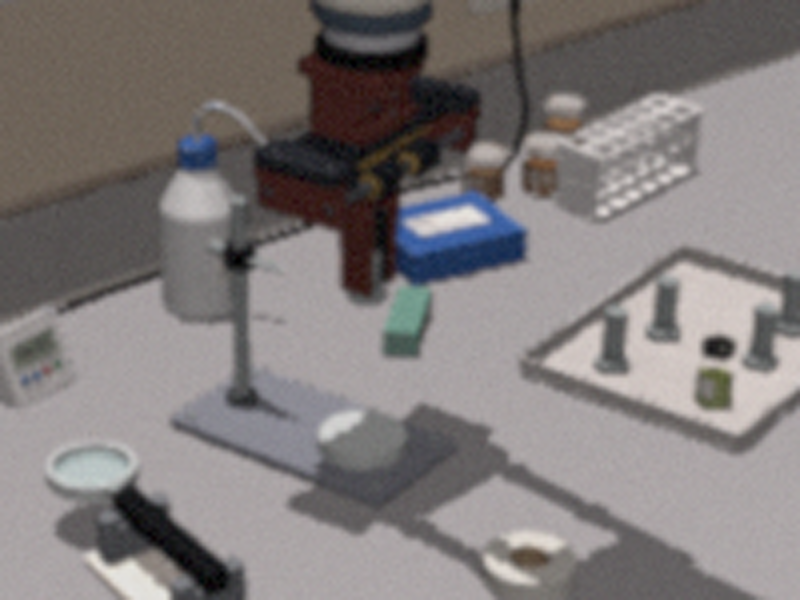

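The pin hangs upright in the gripper at about (370,290) in the crop, and its shadow falls across the stage. It can go down.

>>> creep_tool --steps '[{"d":[0.0005,-0.0012,0.03],"finger_gap":0},{"d":[0,0,0.04],"finger_gap":0},{"d":[0,0,0.025],"finger_gap":0},{"d":[0,0,0.01],"finger_gap":0},{"finger_gap":0},{"finger_gap":0},{"finger_gap":0}]'

```text
time_s: 6.98
ee_pos: [0.5871, 0.0893, 0.0462]
orientation: [[0.964, 0.265, 0.002], [0.265, -0.964, 0.0], [0.002, 0.0, -1.0]]
wrist_force: [0.1, -0.8, 0.0]
finger_gap: 0.0175
grasp_force: 30.0
```

```bash
python3 go.py .586 .088 .040 15.4
```

```text
t 6.975 pos [0.5871 0.0893 0.0462] gap 0.01747324783391316 F [ 0.1 -0.8  0. ]
rot [ 0.0004 -0.0024 -0.0001] d in current axes [-0.0014  0.001   0.0062] d in target axes [-0.0014  0.001   0.0062]
```

>>> creep_tool --steps '[{"d":[-0.001,0.001,0.002],"finger_gap":0},{"d":[0,0,0.002],"finger_gap":0},{"finger_gap":0},{"finger_gap":0},{"finger_gap":0}]'

```text
time_s: 7.6
ee_pos: [0.5855, 0.0881, 0.0407]
orientation: [[0.964, 0.266, 0.0], [0.266, -0.964, 0.0], [0.0, -0.0, -1.0]]
wrist_force: [-0.8, 0.5, 0.5]
finger_gap: 0.0173
grasp_force: 30.0
```

```bash
python3 go.py .586 .088 .040 15.4
```

```text
t 7.6 pos [0.5855 0.0881 0.0407] gap 0.017272112249800867 F [-0.8  0.5  0.5]
rot [-0. -0.  0.] d in current axes [0.0004 0.0002 0.0007] d in target axes [0.0004 0.0002 0.0007]
```

>>> creep_tool --steps '[{"d":[0,0,0.0007],"finger_gap":0},{"finger_gap":0},{"finger_gap":0}]'

```text
time_s: 7.98
ee_pos: [0.5855, 0.088, 0.04]
orientation: [[0.964, 0.266, 0.0], [0.266, -0.964, 0.0], [0.0, -0.0, -1.0]]
wrist_force: [0.5, -0.1, -0.6]
finger_gap: 0.0174
grasp_force: 30.0
```

>>> creep_tool --steps '[{"finger_gap":0.05},{"finger_gap":0.05},{"finger_gap":0.05},{"finger_gap":0.05},{"finger_gap":0.05},{"finger_gap":0.05}]'

```text
time_s: 8.72
ee_pos: [0.5855, 0.088, 0.04]
orientation: [[0.964, 0.266, 0.0], [0.266, -0.964, 0.0], [0.0, -0.0, -1.0]]
wrist_force: [-0.4, -0.4, -0.1]
finger_gap: 0.0497
grasp_force: 0.0
```

>>> creep_tool --steps '[{"d":[0,0,-0.02],"finger_gap":0.05},{"d":[0,0,-0.05],"finger_gap":0.05},{"d":[0,0,-0.05],"finger_gap":0.05},{"d":[0,0,-0.05],"finger_gap":0.05},{"finger_gap":0.05},{"finger_gap":0.05}]'

```text
time_s: 9.48
ee_pos: [0.5855, 0.0881, 0.2104]
orientation: [[0.964, 0.266, 0.001], [0.266, -0.964, 0.0], [0.001, 0.0, -1.0]]
wrist_force: [0.3, 0.1, 0.2]
finger_gap: 0.0501
grasp_force: 0.0
```

```bash
python3 go.py .544 .2936 .20 -3.7
```

```text
t 9.475 pos [0.5855 0.0881 0.2104] gap 0.050078401116586846 F [0.3 0.1 0.2]
rot [-0.     -0.0007  0.3334] d in current axes [ 0.0146 -0.2092  0.0104] d in target axes [-0.0547 -0.2024  0.0104]
```

>>> creep_tool --steps '[{"d":[0.003,-0.042,0],"finger_gap":0.05},{"d":[0.003,-0.042,0],"finger_gap":0.05},{"d":[0.003,-0.042,0],"finger_gap":0.05},{"d":[0.003,-0.042,0],"finger_gap":0.05},{"d":[0.0026,-0.041,0],"finger_gap":0.05},{"rot":[0,0,0.167],"finger_gap":0.05},{"rot":[0,0,0.166],"finger_gap":0.05},{"finger_gap":0.05}]' --quiet true

```text
ok
```

>>> creep_tool --steps '[{"finger_gap":0.05},{"finger_gap":0.05}]' --quiet true

```text
ok
```

```bash
python3 go.py .544 .2936 .032 -3.7
```

Run:
```python
from h import *
for n in("top","scene"):
    d=viewer.get_image(n);a=cloud(d)
    dd=np.hypot(a[...,0]-.586,a[...,1]-.088);p=a[(dd<.03)&(a[...,2]>.05)&(a[...,2]<.065)];print(n,"pin",len(p),p.mean(0).round(4))
    mm=(a[...,0]>.64)&(a[...,0]<.67)&(abs(a[...,1]-.108)<.012)&(a[...,2]>.09)&(a[...,2]<.16);q=a[mm];print(" pointer",len(q),np.median(q,0).round(4),q.mean(0).round(4))
    if n=="scene":cv2.imwrite("pics/s3.png",cv2.resize(d["image"][:,:,::-1][130:280,230:430],(800,600),interpolation=cv2.INTER_CUBIC))
```

```text
t 10.725 pos [0.544  0.2932 0.2095] gap 0.0498315283613582 F [-0.3 -0.7  1.1]
rot [0.0003 0.0006 0.0019] d in current axes [ 1.000e-04 -4.000e-04  1.775e-01] d in target axes [-0.     -0.0004  0.1775]
top pin 22 [0.5857 0.0906 0.0568]
 pointer 12 [0.6638 0.1103 0.1321] [0.6635 0.1101 0.1326]
scene pin 28 [0.582  0.0919 0.0548]
 pointer 10 [0.6618 0.1123 0.1324] [0.6614 0.1116 0.1323]
```

View pics/s3.png

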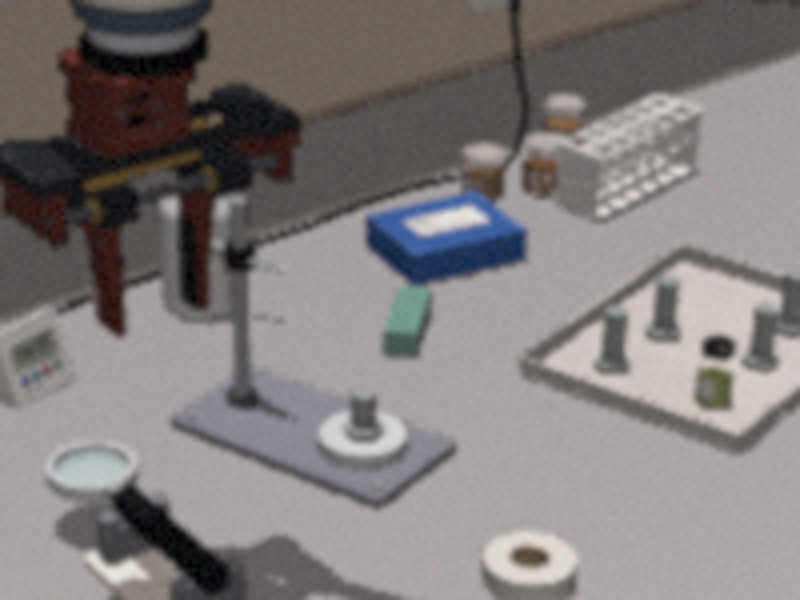

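The pin stands upright, well centred on the stage at about (362,412). The pointer is at (262,262), and both views put it at z 0.132. The loupe is still on its rest, so I'll go down to its handle.

>>> creep_tool --steps '[{"d":[0,0,0.03],"finger_gap":0.05},{"d":[0,0,0.05],"finger_gap":0.05},{"d":[0,0,0.05],"finger_gap":0.05},{"d":[0,0,0.03],"finger_gap":0.05},{"d":[0,0,0.012],"finger_gap":0.05},{"finger_gap":0.05},{"finger_gap":0.05},{"finger_gap":0.05}]'

```text
time_s: 11.82
ee_pos: [0.545, 0.2939, 0.0399]
orientation: [[0.998, -0.064, 0.003], [-0.064, -0.998, 0.001], [0.003, -0.002, -1.0]]
wrist_force: [-0.5, 0.5, 0.2]
finger_gap: 0.0501
grasp_force: 0.0
```

```bash
python3 go.py .544 .2936 .032 -3.7
```

```text
t 11.825 pos [0.545  0.2939 0.0399] gap 0.05005314916226055 F [-0.5  0.5  0.2]
rot [-0.0015 -0.0027  0.0004] d in current axes [-0.001   0.0004  0.0079] d in target axes [-0.001   0.0003  0.0079]
```

>>> creep_tool --steps '[{"d":[-0.0005,0,0.0055],"finger_gap":0.05},{"finger_gap":0.05},{"finger_gap":0},{"finger_gap":0},{"finger_gap":0},{"finger_gap":0},{"finger_gap":0},{"finger_gap":0}]'

```text
time_s: 12.82
ee_pos: [0.5436, 0.2935, 0.0325]
orientation: [[0.998, -0.064, 0.0], [-0.064, -0.998, 0.0], [0.0, -0.0, -1.0]]
wrist_force: [0.4, -0.3, -0.2]
finger_gap: 0.0179
grasp_force: 30.0
```

>>> creep_tool --steps '[{"d":[0,0,-0.01],"finger_gap":0},{"d":[0,0,-0.02],"finger_gap":0},{"d":[0,0,-0.03],"finger_gap":0},{"d":[0,0,-0.04],"finger_gap":0},{"d":[0,0,-0.02],"finger_gap":0},{"finger_gap":0},{"finger_gap":0}]'

```text
time_s: 13.7
ee_pos: [0.5431, 0.2932, 0.1507]
orientation: [[0.998, -0.064, -0.002], [-0.064, -0.998, -0.001], [-0.002, 0.001, -1.0]]
wrist_force: [-0.1, -0.6, -1.5]
finger_gap: 0.0177
grasp_force: 30.0
```

Create lou.py:
```python
from h import *
o=r.observe();p=np.array(o["ee_pos"]);zg=p[2]+.011
for n in("top","scene"):
    d=viewer.get_image(n);a=cloud(d);R=np.array(o["orientation"])
    rel=a-p;s=rel@R[:,0];t=rel@R[:,1]
    m=(s>.045)&(s<.13)&(abs(t)<.05)&(abs(a[...,2]-zg)<.03);q=a[m]
    c,rad=cv2.minEnclosingCircle(q[:,:2].astype(np.float32))
    A=np.c_[s[m],t[m],np.ones(len(q))];k,*_=np.linalg.lstsq(A,q[:,2],rcond=None)
    f=s[m]>.058;(cc),r2=cv2.minEnclosingCircle(q[f][:,:2].astype(np.float32))
    print(n,len(q),"circle",np.round(cc,4),round(r2,4),"in tool",(((np.array(cc)-p[:2])@R[:2,:2])).round(4),"z med",np.median(q[:,2]).round(4),"slopes",k[:2].round(3),"z at lens fit",(k@[.09,0,1]).round(4))
    i=np.argmin(np.where(m,0,1)) ; v,u=np.nonzero(m);u0,v0=int(u.mean()),int(v.mean())
    cv2.imwrite(f"pics/l{n}_{o['time_s']:.1f}.png",cv2.resize(d["image"][max(0,v0-60):v0+60,max(0,u0-80):u0+80,::-1],(800,600),interpolation=cv2.INTER_CUBIC))
print("tcp",p.round(4),"lens z expected",zg,o["time_s"])
```

```bash
python3 lou.py; python3 go.py .4955 .0948 .121 -3.7
```

```text
top 13 circle [0.632  0.2931] 0.0282 in tool [ 0.0888 -0.0056] z med 0.1643 slopes [-1.059 -1.737] z at lens fit 0.1543
scene 115 circle [0.6322 0.2901] 0.0325 in tool [ 0.0891 -0.0027] z med 0.1625 slopes [-0.036  0.115] z at lens fit 0.1625
tcp [0.5431 0.2932 0.1507] lens z expected 0.16171690521199886 13.7
t 13.8 pos [0.5428 0.2931 0.1501] gap 0.017984697486941797 F [-0.2  0.  -1.3]
rot [0.0018 0.0032 0.0004] d in current axes [-0.0344  0.2009  0.0295] d in target axes [-0.0344  0.2009  0.0291]
```

>>> creep_tool --steps '[{"d":[-0.012,0.02,0],"finger_gap":0},{"d":[-0.012,0.04,0],"finger_gap":0},{"d":[-0.01,0.04,0],"finger_gap":0},{"d":[0,0.04,0],"finger_gap":0},{"d":[0,0.035,0],"finger_gap":0},{"d":[0,0.02,0],"finger_gap":0},{"d":[0,0.0065,0],"finger_gap":0},{"finger_gap":0}]' --quiet true

```text
ok
```

>>> creep_tool --steps '[{"d":[0,0,0.008],"finger_gap":0},{"d":[0,0,0.01],"finger_gap":0},{"d":[0,0,0.008],"finger_gap":0},{"d":[0,0,0.003],"finger_gap":0},{"finger_gap":0},{"finger_gap":0},{"finger_gap":0},{"finger_gap":0}]'

```text
time_s: 15.8
ee_pos: [0.4968, 0.0945, 0.1237]
orientation: [[0.998, -0.064, 0.0], [-0.064, -0.998, 0.0], [0.0, -0.0, -1.0]]
wrist_force: [-0.3, 0.6, -0.7]
finger_gap: 0.0179
grasp_force: 30.0
```

```bash
python3 go.py .4962 .0942 .121 -3.7; python3 lou.py; ls pics
```

```text
t 15.8 pos [0.4968 0.0945 0.1237] gap 0.017941237842440824 F [-0.3  0.6 -0.7]
rot [-0.0001 -0.0004  0.0003] d in current axes [-0.0006  0.0004  0.0027] d in target axes [-0.0006  0.0004  0.0027]
top 34 circle [0.6104 0.0921] 0.0204 in tool [ 0.1135 -0.0048] z med 0.1403 slopes [ 0.183 -0.024] z at lens fit 0.1351
scene 121 circle [0.5828 0.0924] 0.0323 in tool [ 0.0859 -0.0034] z med 0.1357 slopes [0.018 0.029] z at lens fit 0.1362
tcp [0.4968 0.0945 0.1237] lens z expected 0.13468686829642781 15.8
c1.png
lscene_13.7.png
lscene_15.8.png
ltop_13.7.png
ltop_15.8.png
s2.png
s3.png
scene0.png
scene1.png
top0.png
top1.png
```

>>> creep_tool --steps '[{"d":[-0.0005,0,0.0027],"finger_gap":0},{"finger_gap":0},{"finger_gap":0},{"finger_gap":0},{"finger_gap":0},{"finger_gap":0},{"finger_gap":0},{"finger_gap":0}]'

```text
time_s: 16.9
ee_pos: [0.4963, 0.0946, 0.1207]
orientation: [[0.998, -0.064, 0.0], [-0.064, -0.998, -0.0], [0.0, 0.0, -1.0]]
wrist_force: [-0.6, -0.5, -1.0]
finger_gap: 0.0177
grasp_force: 30.0
```

```bash
python3 lou.py; ls pics | grep lscene
```

```text
top 33 circle [0.6088 0.0951] 0.0206 in tool [ 0.1123 -0.0077] z med 0.1344 slopes [-0.373  0.032] z at lens fit 0.1439
scene 116 circle [0.584  0.0928] 0.0313 in tool [ 0.0877 -0.0039] z med 0.1328 slopes [0.016 0.055] z at lens fit 0.1338
tcp [0.4963 0.0946 0.1207] lens z expected 0.13173989100366015 16.9
lscene_13.7.png
lscene_15.8.png
lscene_16.9.png
```

```bash
cp $(ls pics/lscene* | tail -1) pics/final.png
```

```text
(no output)
```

View pics/final.png

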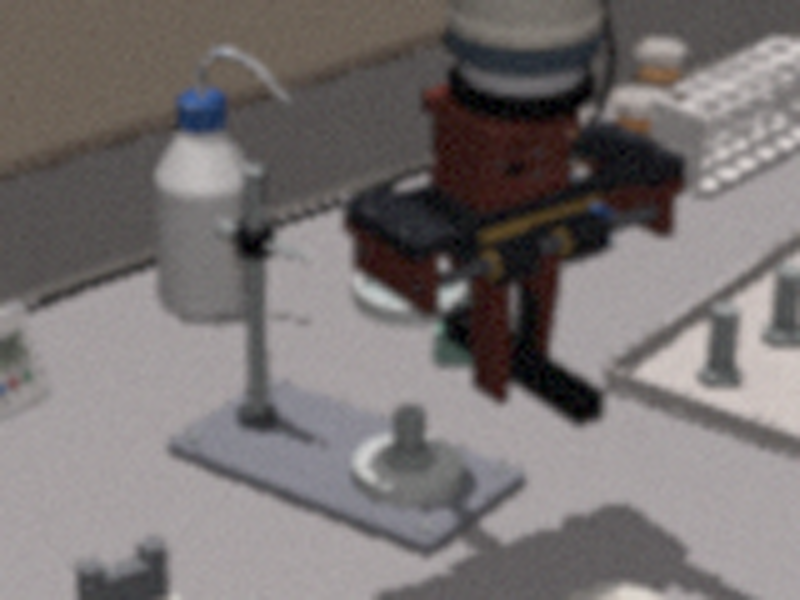

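The loupe is held level with its lens at about (410,290), directly above the pin at (410,440). It is clear of the pointer at (290,250), and nothing else has moved, so I'm handing in.

```bash
python3 -c "
from plant import ticket
print(ticket.close_job())"
```

```text
the job is handed in; nothing more can be done
None
```

The job is handed in, though no verdict came back: the short pin stands on the middle of the stage, and the gripper holds the loupe level above it, lens at z ≈ 0.132 m, which is the pointer's measured height.

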